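Zero the cable length counter

TASK

The cable length counter, the dial unit with the rubber-tyred measuring wheel and guide rollers beside it, still shows the last salvaged cable. Turn the knob on its dial anticlockwise, seen from above, until the pointer is fully back at its zero stop, then let go. Leave the reading of the coil winder's dial, the unit with the copper bobbin and crank, as it is.

Things in the scene. Friction and masses are not known exactly. Their poses are not given: they have to be found in the camera images.
- counter: Cable length counter: grey housing 120 x 120 x 50 mm, fixed, white dial on top. On its -y side, out to 115 mm from its centre: a rubber-tyred wheel (top 90 mm above the bench) and four upright steel rollers 53 mm high. Origin: centre of the housing's underside, z up. Its x axis points from the dial's centre to the thick zero mark, which has a steel stop pin beside it, 62 mm above the bench.
- reset_knob_grip (a point): Grip point on the axis of the counter's black reset knob, 79 mm above the bench. Its bar is 44 mm long, 14 wide, top at 90 mm, on a 46 mm disc (top at 60 mm); the dial lies at 52 mm. Grip it across the 14 mm from above. The point turns with the knob: x along the bar to the pointer end (thin pointer, tip 49 mm from the axis; white line on that half of the bar), z up.
- reset_knob (a joint): Angle of reset knob and pointer, rad: 0 at the zero stop (pointer along the counter's x axis), growing clockwise seen from above, to 4.71. Starts between 0.6 and 1.3: turn it back anticlockwise by that much. Light friction (0.04 N m), stays where it is left, hard stop at 0.
- turns_knob_pointer (a point): Tip of the pointer on the coil winder's dial, 48 mm from that dial's axis, 56 mm above the bench. The winder is a bystander, fixed: same housing, dial and bar knob as the counter, but with a copper bobbin 68 mm across and a hand crank on its -y side (out to 152 mm from its centre). Either unit may be the left one.

How it is judged:
By the outcome, as a careful person would: the job done as asked, in the order asked, and still so for the second after the job is handed in, with the robot touching nothing.
It also fails if it takes over 32 s, if anything falls off the work surface, if the arm or the gripper's body presses on something with over 40 N, if the wrist force passes 120 N, or if a joint passes its speed limit or range.

ROBOT

A 7-joint arm with a two-finger parallel gripper is mounted at the origin on the work surface. World frame = base frame: x ahead of the robot, y to its left, z up, the work surface at z = 0. Lengths are in m, angles in rad, forces in N, time in s.
With the tool pointing down it reaches from about 0.4 to 0.85 m from the base axis. Payload 10.4 kg.
Tool frame: the origin (TCP) lies midway between the tips of the shut fingers; the grasp point (between the pads) lies 19 mm behind it; x points along the fingers, y is the direction in which the jaws open and shut, and the axes are right-handed (so a half turn about x gives the same grasp; the last joint's range is limited). The gripper opens to 87 mm and grips with 3 to 60 N. Pads are 19 mm wide; open, the fingers measure 117 mm over their backs; the gripper's body (75 mm by 190 mm) begins 51 mm behind the grasp point.
Start: joints at [-1.34, 0.332, -0.065, 1.46, 0.022, 1.35, -0.088], TCP at [0.157, 0.605, 0.223] pointing down, gripper open.
Joint ranges: [-2.6, 2.6], [-0.5, 2.12], [-1.47, 1.34], [0.16, 2.42], [-1.27, 4.41], [0.06, 2.06], [-2.6, 2.6]. Speed limits (rad/s): [2.22, 2.22, 2.79, 2.79, 3.14, 3.14, 3.14].

INTERFACE

Orientations are given as a unit quaternion [x, y, z, w].
In Python, from bench import r gives the robot as it stands.
- The arm moves only by the shell command python3 -m jog 'ROWS' [OPENING] [FORCE]. ROWS is JSON, a list of rows, each an object with "slide": the shift along the tool's x, y, z in cm, a list of three; "roll": the turn about the tool's x in degrees. A call has 1 to 5 rows; each row is the pose to reach, as a shift and turn from the pose measured when the call began, along the tool's axes at that moment; what a row does not reach only later rows make up. A row lasts 1/12 s, in which the tool goes at most 41.7 mm and 7.16 degrees, less where a joint would pass 70% of its speed; a pose out of reach is approached as far as the arm can. A call with a gripper value outside its range is refused whole. OPENING is the closure, from 0 (fully open) to 1 (shut), set as the call begins (- or left out, the last holds). The fingers move at their own pace and stop on an object; FORCE is the grip in N (left out, the last holds). Time passes only in rows, so rows that repeat a pose let the fingers close. It gives the time, the measured TCP pose, the force and the opening at its end, in the units of the state.
- r.read_state(): the state, without advancing time (a new reading comes with each control period).
- r.camera(name): name is "side" or "top"; returns the picture (480x640x3 uint8, red, green, blue); there is no depth.
- r.camera_info(name): a dict with "intrinsics" (3x3 intrinsics, pixels), "R" (3x3) and "t" (3): a world point X has camera coordinates R X + t. Camera axes: x right, y down, z forward; pixel columns grow to the right and rows downward; lengths in m; the calibration is good to about 2 mm. A picture is of the moment at which its call begins. camera_info takes no time and is no camera call.
- r.close_job(): hands the job in, once; it reports no verdict.
The state is a dict: "time": time; "joint_positions": joint angles; "joint_vel": joint speeds; "joint_torque": joint torques, N m; "ee_pos": TCP position; "eef_rot": TCP orientation; "ft_force": force on the tool from outside, world axes, zero at the start; "torque": the same for the moment, N m; "width": finger opening in m.
Only numpy, scipy, OpenCV 4.12 (cv2) and the standard library are available. Lean on these libraries where they do the work, as an engineer would, in place of code of your own. Each camera call takes 0.05 s, during which the arm holds its last target.

## Working session

There is one attempt and no reset: what is moved stays moved. The work goes in short steps, Python scripts to look and compute and a shell command to move; the robot and the scene stay as the last step left them, time stands still between calls to the robot, and variables do not carry over. Pictures are saved under pics/ and viewed, and the job is handed in when it is done.

```bash
mkdir -p pics; ls; python3 - <<'E'
from bench import r
import cv2,numpy as np
s=r.read_state();print({k:np.round(v,4).tolist() for k,v in s.items()})
for n in("side","top"):
    cv2.imwrite(f"pics/{n}0.png",r.camera(n)[:,:,::-1]);i=r.camera_info(n);print(n,{k:np.round(v,4).tolist() for k,v in i.items()})
E
```

```text
pics
{'time': 0.0, 'joint_positions': [-1.3396, 0.3329, -0.0647, 1.4609, 0.0216, 1.3499, -0.0885], 'joint_vel': [-0.0, -0.002, -0.0014, 0.0009, 0.0009, 0.0016, -0.0011], 'joint_torque': [-0.0002, -62.3242, 0.0242, -38.9909, -0.0614, 0.0397, 0.0002], 'ee_pos': [0.1568, 0.6046, 0.2217], 'eef_rot': [0.089, 0.7015, -0.09, 0.7014], 'ft_force': [0.1968, -0.6218, -0.006], 'torque': [-0.0251, 0.0776, -0.0001], 'width': 0.087}
side {'intrinsics': [[568.6114, 0.0, 312.7578], [0.0, 568.6114, 241.6622], [0.0, 0.0, 1.0]], 'R': [[0.9778, -0.2088, -0.0148], [-0.1409, -0.6042, -0.7843], [0.1548, 0.769, -0.6203]], 't': [-0.5574, 0.1242, 0.8569]}
top {'intrinsics': [[461.3188, 0.0, 321.3], [0.0, 461.3188, 230.3485], [0.0, 0.0, 1.0]], 'R': [[0.0074, -0.9993, -0.0365], [-0.996, -0.0041, -0.0897], [0.0895, 0.037, -0.9953]], 't': [0.0102, 0.5792, 0.8204]}
```

View pics/side0.png

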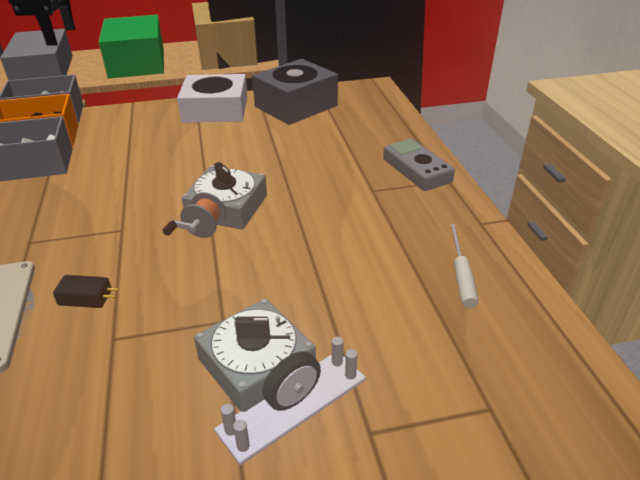

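View pics/top0.png

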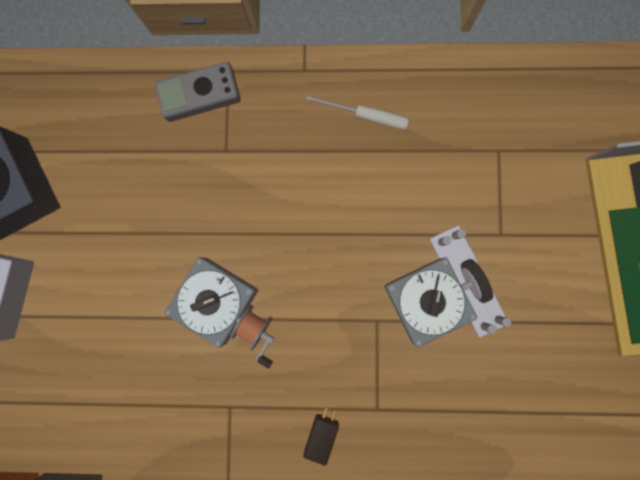

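The counter is at about (432,300) in top and (255,345) in side; the winder is at (208,300) in top. I'll zoom in on the counter.

```bash
python3 - <<'E'
import cv2,numpy as np
a=cv2.imread("pics/top0.png")[250:350,380:480];b=cv2.imread("pics/side0.png")[290:410,190:310]
a=cv2.resize(a,(400,400),interpolation=2);b=cv2.resize(b,(400,400),interpolation=2)
cv2.imwrite("pics/z0.png",np.hstack([a,b]))
E
```

```text
(no output)
```

View pics/z0.png

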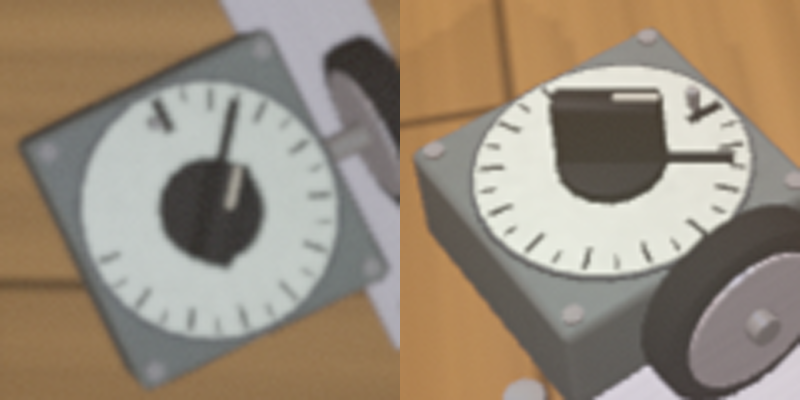

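```bash
cat > h.py <<'E'
import numpy as np,cv2
from bench import r
I={n:r.camera_info(n) for n in("side","top")}
P={n:np.array(i["intrinsics"])@np.c_[i["R"],i["t"]] for n,i in I.items()}
def tri(t,s):
    X=cv2.triangulatePoints(P["top"],P["side"],np.float64(t),np.float64(s)).ravel();return X[:3]/X[3]
def proj(n,X):
    p=P[n]@np.r_[X,1];return p[:2]/p[2]
def onz(n,uv,z):
    M=P[n];A=np.c_[M[:,0],M[:,1],-np.r_[uv,1]];return np.linalg.solve(A,-(M[:,2]*z+M[:,3]))[:2]
E
python3 - <<'E'
from h import *
T=lambda x,y:(380+x/4-.375,250+y/4-.375)
S=lambda x,y:(190+(x-400)*.3-.35,290+y*.3-.35)
D={"dial":((210,209),(612.5,171),.052),"tip":((235,97),(735,157),.056),"zero":((162,115),(705,110),.052),
"b1":((262,48),(797,180),.05),"b2":((373,268),(571,315),.05),"b3":((47,152),(648,36),.05),"b4":((155,372),(433,149),.05)}
for k,(a,b,z) in D.items():
    print(k,tri(T(*a),S(*b)).round(4),onz("top",T(*a),z).round(4),onz("side",S(*b),z).round(4))
E
```

```text
dial [ 0.4517 -0.1818  0.0488] [ 0.4527 -0.1813] [ 0.4511 -0.1846]
tip [ 0.5001 -0.1918  0.056 ] [ 0.5013 -0.1919] [ 0.4994 -0.1917]
zero [ 0.4927 -0.1608  0.0527] [ 0.4932 -0.161 ] [ 0.4924 -0.1601]
b1 [ 0.5221 -0.2049  0.0513] [ 0.5228 -0.2053] [ 0.5219 -0.2037]
b2 [ 0.4275 -0.2508  0.0517] [ 0.428  -0.2514] [ 0.4271 -0.2494]
b3 [ 0.4762 -0.1109  0.051 ] [ 0.4767 -0.1111] [ 0.4759 -0.1098]
b4 [ 0.3822 -0.1567  0.0518] [ 0.3825 -0.1571] [ 0.3818 -0.155 ]
```

```bash
python3 - <<'E'
from h import *
from scipy.spatial.transform import Rotation as Ro
s=r.read_state();M=Ro.from_quat(s["eef_rot"]).as_matrix();print(M.round(3))
print("yaw of y",np.degrees(np.arctan2(M[1,1],M[0,1])),"pos ang",np.degrees(np.arctan2(s["ee_pos"][1],s["ee_pos"][0])))
E
```

```text
[[-0.     0.251  0.968]
 [-0.001  0.968 -0.251]
 [-1.    -0.001  0.   ]]
yaw of y 75.46173251004488 pos ang 75.45783999203682
```

```bash
cat >> h.py <<'E'
from scipy.spatial.transform import Rotation as Ro
def rel(X,yaw):
    "slide cm, roll deg to reach TCP X with tool-y at yaw (deg), tool down"
    s=r.read_state();M=Ro.from_quat(s["eef_rot"]).as_matrix()
    y0=np.degrees(np.arctan2(M[1,1],M[0,1]));d=-(yaw-y0);d=(d+180)%360-180
    return (M.T@(np.array(X)-s["ee_pos"])*100).round(1).tolist(),round(d,1)
def arc(n0,N=26):
    C=np.array([.452,-.181]);th1=np.degrees(np.arctan2(C[1],C[0]));r1=np.hypot(*C)
    for k in range(n0,min(n0+5,N+1)):
        f=k/N;th=np.radians(75.46+f*(th1-75.46));R=.6246+f*(r1-.6246)
        print(k,rel([R*np.cos(th),R*np.sin(th),.222-f*.06],75.46-f*178.4))
E
python3 -c "from h import *;arc(1)"
```

```text
1 ([0.2, -0.7, 4.0], np.float64(6.9))
2 ([0.4, -1.6, 8.0], np.float64(13.7))
3 ([0.7, -2.8, 11.8], np.float64(20.6))
4 ([0.9, -4.2, 15.6], np.float64(27.4))
5 ([1.1, -5.8, 19.2], np.float64(34.3))
```

```bash
python3 -m jog '[{"slide":[0.2,-0.7,4],"roll":7},{"slide":[0.4,-1.6,8],"roll":14},{"slide":[0.7,-2.8,11.8],"roll":20.5},{"slide":[0.9,-4.2,15.6],"roll":27.5},{"slide":[1.1,-5.8,19.2],"roll":34.5}]' 0.5; python3 -c "from h import *;arc(6);print(r.read_state()['joint_positions'])"
```

```text
time: 0.52
ee_pos: [0.3298, 0.4988, 0.2103]
eef_rot: [0.295, 0.642, -0.296, 0.643]
ft_force: [0.8, 1.4, 0.5]
width: 0.0614
6 ([0.2, 0.4, 3.7], np.float64(6.3))
7 ([0.5, 0.6, 7.6], np.float64(13.2))
8 ([0.7, 0.5, 11.4], np.float64(20.0))
9 ([0.9, 0.2, 15.2], np.float64(26.9))
10 ([1.2, -0.4, 19.0], np.float64(33.8))
[-1.15626252  0.27751686  0.11315887  1.55969627 -0.03144584  1.30803151
 -0.33058782]
```

```bash
python3 -m jog '[{"slide":[0.2,0.4,3.7],"roll":6.5},{"slide":[0.5,0.6,7.6],"roll":13},{"slide":[0.7,0.5,11.4],"roll":20},{"slide":[0.9,0.2,15.2],"roll":27},{"slide":[1.2,-0.4,19],"roll":34}]'; python3 -c "from h import *;arc(11);print(r.read_state()['joint_positions'])"
```

```text
time: 0.93
ee_pos: [0.4514, 0.3503, 0.1983]
eef_rot: [0.471, 0.526, -0.473, 0.527]
ft_force: [-0.4, 0.4, -0.2]
width: 0.0444
11 ([0.2, 1.3, 3.3], np.float64(6.3))
12 ([0.4, 2.4, 6.8], np.float64(13.1))
13 ([0.6, 3.3, 10.4], np.float64(20.0))
14 ([0.9, 4.0, 14.0], np.float64(26.9))
15 ([1.1, 4.4, 17.6], np.float64(33.7))
[-0.98872084  0.22894019  0.28991626  1.65534826 -0.06670203  1.26890703
 -0.57693039]
```

```bash
python3 -m jog '[{"slide":[0.2,1.3,3.3],"roll":6.5},{"slide":[0.4,2.4,6.8],"roll":13},{"slide":[0.6,3.3,10.4],"roll":20},{"slide":[0.9,4,14],"roll":27},{"slide":[1.1,4.4,17.6],"roll":34}]'; python3 -c "from h import *;arc(16);print(r.read_state()['joint_positions'])"
```

```text
time: 1.35
ee_pos: [0.5146, 0.1781, 0.1871]
eef_rot: [-0.606, -0.363, 0.607, -0.364]
ft_force: [0.4, 0.8, -0.2]
width: 0.0436
16 ([0.2, 2.0, 2.7], np.float64(6.2))
17 ([0.4, 4.0, 5.6], np.float64(13.1))
18 ([0.7, 5.7, 8.7], np.float64(19.9))
19 ([0.9, 7.2, 11.8], np.float64(26.8))
20 ([1.2, 8.5, 15.0], np.float64(33.7))
[-0.83223484  0.18231174  0.46691571  1.74637673 -0.08455887  1.23482464
 -0.83469971]
```

```bash
python3 -m jog '[{"slide":[0.2,2,2.7],"roll":6.5},{"slide":[0.4,4,5.6],"roll":13},{"slide":[0.7,5.7,8.7],"roll":20},{"slide":[0.9,7.2,11.8],"roll":27},{"slide":[1.2,8.5,15],"roll":34}]'; python3 -c "from h import *;arc(21);print(r.read_state()['joint_positions'])"
```

```text
time: 1.77
ee_pos: [0.5186, 0.004, 0.1753]
eef_rot: [-0.686, -0.168, 0.687, -0.169]
ft_force: [0.4, -0.1, -0.2]
width: 0.0434
21 ([0.2, 2.6, 2.0], np.float64(6.2))
22 ([0.4, 5.1, 4.2], np.float64(13.0))
23 ([0.7, 7.4, 6.6], np.float64(19.9))
24 ([0.9, 9.6, 9.1], np.float64(26.7))
25 ([1.1, 11.6, 11.7], np.float64(33.6))
[-0.6844862   0.13658977  0.64215058  1.83282485 -0.08502941  1.2013708
 -1.10624935]
```

```bash
python3 -m jog '[{"slide":[0.2,2.6,2],"roll":6.5},{"slide":[0.4,5.1,4.2],"roll":13},{"slide":[0.7,7.4,6.6],"roll":20},{"slide":[0.9,9.6,9.1],"roll":27},{"slide":[1.1,11.6,11.7],"roll":34}]'; python3 -c "
from h import *;print(rel([.452,-.181,.125],-103),r.read_state()['joint_positions'])"
```

```text
time: 2.18
ee_pos: [0.4676, -0.1545, 0.1645]
eef_rot: [-0.706, 0.043, 0.706, 0.041]
ft_force: [1.1, 0.1, 0.3]
width: 0.0434
([4.0, 2.8, 1.2], np.float64(6.2)) [-0.54374089  0.08057196  0.81440933  1.91519904 -0.06068347  1.1720566
 -1.39734058]
```

```bash
python3 -m jog '[{"slide":[1.5,1.4,0.6],"roll":3},{"slide":[3,2.8,1.2],"roll":6},{"slide":[4,2.8,1.2],"roll":6.2},{"slide":[4,2.8,1.2],"roll":6.2}]'; python3 - <<'E'
from h import *
for n in("side","top"): cv2.imwrite(f"pics/{n}1.png",r.camera(n)[:,:,::-1])
a=cv2.imread("pics/top1.png")[230:370,350:520];b=cv2.imread("pics/side1.png")[200:440,150:390]
cv2.imwrite("pics/z1.png",np.hstack([cv2.resize(a,(400,400)),cv2.resize(b,(400,400))]))
print(rel([.452,-.181,.065],-103))
E
```

```text
time: 2.52
ee_pos: [0.451, -0.1808, 0.1227]
eef_rot: [-0.701, 0.081, 0.704, 0.079]
ft_force: [-0.5, 0.4, -0.9]
width: 0.0436
([6.0, 0.1, 0.0], np.float64(0.1))
```

View pics/z1.png

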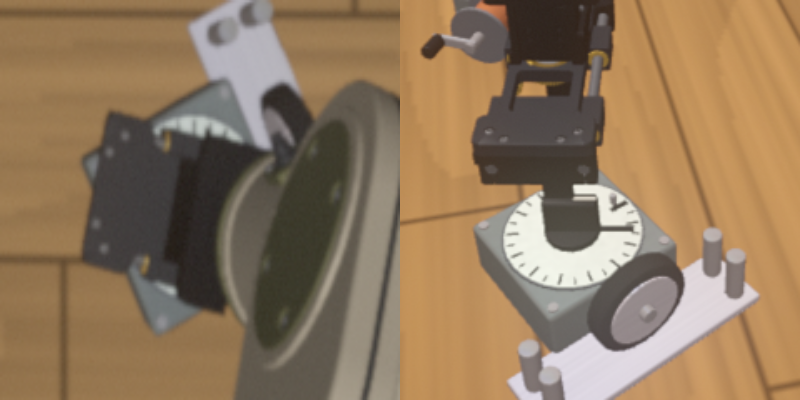

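Side shows the open fingers above the bar (about (570,200) in the crop), straddling along the view direction and clear of the wheel and rollers. I'm descending now.

```bash
python3 -m jog '[{"slide":[2,0,0],"roll":0},{"slide":[4,0,0],"roll":0},{"slide":[5,0.1,0],"roll":0},{"slide":[5.8,0.1,0],"roll":0},{"slide":[5.8,0.1,0],"roll":0}]'
```

```text
time: 3.03
ee_pos: [0.4521, -0.1807, 0.0658]
eef_rot: [-0.702, 0.08, 0.704, 0.078]
ft_force: [-0.7, -1.2, -0.1]
width: 0.0433
```

```bash
python3 -m jog '[{"slide":[0,0,0],"roll":0},{"slide":[0,0,0],"roll":0},{"slide":[0,0,0],"roll":0},{"slide":[0,0,0],"roll":0},{"slide":[0,0,0],"roll":0}]' 1 12;python3 -m jog '[{"slide":[0,0,0],"roll":0},{"slide":[0,0,0],"roll":0}]'; python3 - <<'E'
from h import *
s=r.read_state();print(s['torque'],s['ft_force'],rel([.452,-.181,.065],-64))
cv2.imwrite("pics/side2.png",cv2.resize(r.camera("side")[200:440,150:390,::-1],(600,600)))
E
```

```text
time: 3.45
ee_pos: [0.4525, -0.1807, 0.0662]
eef_rot: [-0.702, 0.08, 0.704, 0.078]
ft_force: [0.8, 0.2, 0.8]
width: 0.0181
time: 3.62
ee_pos: [0.4526, -0.1803, 0.0663]
eef_rot: [-0.702, 0.08, 0.703, 0.078]
ft_force: [0.1, 2.5, 0.9]
width: 0.0139
[ 0.48393374  0.22057463 -0.00727061] [0.08150604 2.49332988 0.93867708] ([0.1, 0.1, 0.0], np.float64(-38.8))
```

View pics/side2.png

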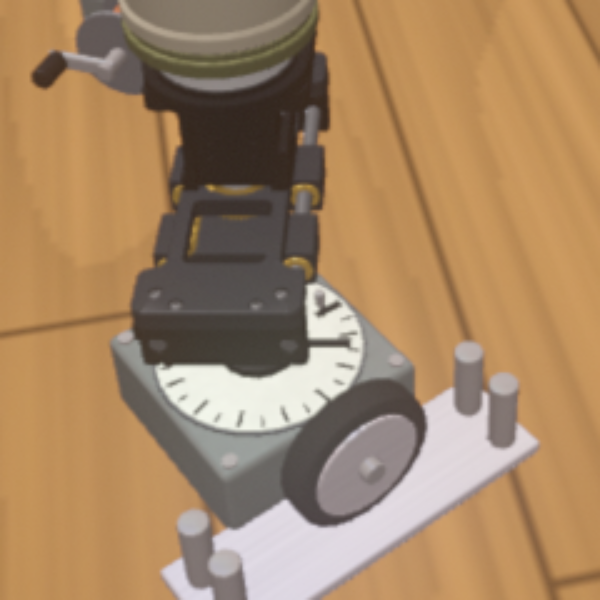

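The grip width is 13.9 mm, which matches the bar, and the side force is small. Turning back now.

```bash
python3 -m jog '[{"slide":[0,0,0],"roll":-6},{"slide":[0,0,0],"roll":-12},{"slide":[0,0,0],"roll":-18},{"slide":[0,0,0],"roll":-24},{"slide":[0,0,0],"roll":-30}]'; python3 - <<'E'
from h import *
s=r.read_state();print(s['torque'],s['joint_positions'],rel([.4526,-.1805,.066],-64))
E
```

```text
time: 4.08
ee_pos: [0.4526, -0.1804, 0.0664]
eef_rot: [-0.698, -0.107, 0.7, -0.108]
ft_force: [0.7, 0.7, -1.1]
width: 0.0137
[ 0.02771828 -0.01339538 -0.07393903] [-0.37879181  0.22120726  0.73407784  2.02400149 -0.17682513  0.96107848
 -0.82035499] ([0.0, 0.0, 0.0], np.float64(-8.5))
```

```bash
for i in 1; do python3 -m jog '[{"slide":[0,0,0],"roll":-3},{"slide":[0,0,0],"roll":-6},{"slide":[0,0,0],"roll":-8},{"slide":[0,0,0],"roll":-9},{"slide":[0,0,0],"roll":-9}]'; done; python3 - <<'E'
from h import *
s=r.read_state();print(s['torque'],rel([.4526,-.1805,.066],-64))
cv2.imwrite("pics/side3.png",cv2.resize(r.camera("side")[200:440,150:390,::-1],(600,600)))
E
```

```text
time: 4.5
ee_pos: [0.4526, -0.1804, 0.0663]
eef_rot: [-0.687, -0.161, 0.689, -0.163]
ft_force: [-0.1, 0.8, -2.3]
width: 0.0137
[ 0.12503337 -0.05049121 -0.2007481 ] ([0.0, 0.0, 0.0], np.float64(0.5))
```

View pics/side3.png

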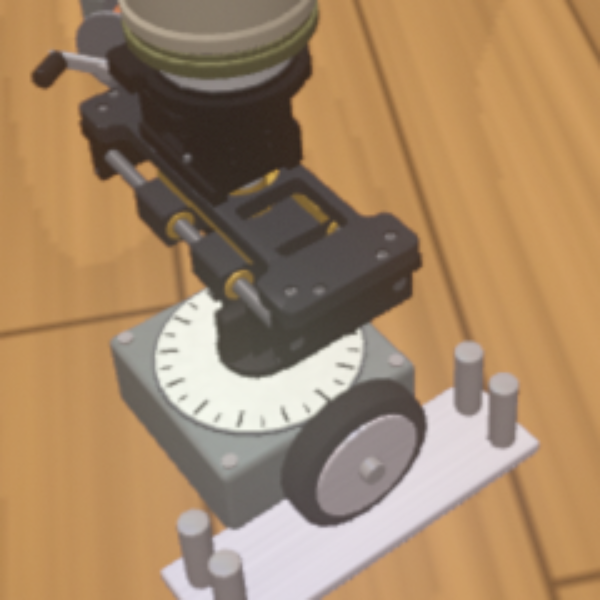

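The pointer is hidden behind the gripper, and the moment about z has risen to -0.20. I'll push gently further to confirm it's on the stop.

```bash
python3 -m jog '[{"slide":[0,0,0],"roll":-1},{"slide":[0,0,0],"roll":-2},{"slide":[0,0,0],"roll":-2}]'; python3 - <<'E'
from h import *
s=r.read_state();print(s['torque'],rel([.4526,-.1805,.066],-64))
E
python3 -m jog '[{"slide":[0,0,0],"roll":-1},{"slide":[0,0,0],"roll":-2},{"slide":[0,0,0],"roll":-2}]'; python3 - <<'E'
from h import *
s=r.read_state();print(s['torque'],rel([.4526,-.1805,.066],-64))
E
```

```text
time: 4.8
ee_pos: [0.4526, -0.1805, 0.0664]
eef_rot: [-0.684, -0.173, 0.686, -0.174]
ft_force: [0.6, 0.9, -0.5]
width: 0.0147
[ 0.18352479  0.06423099 -0.31788366] ([0.0, 0.0, 0.0], np.float64(2.5))
time: 5.05
ee_pos: [0.4525, -0.1805, 0.0663]
eef_rot: [-0.681, -0.186, 0.683, -0.187]
ft_force: [-0.8, 1.1, -0.2]
width: 0.0148
[ 0.09230941  0.10293526 -0.32412771] ([0.0, 0.0, -0.0], np.float64(4.6))
```

The moment is rising and the jaws are spreading (14.8 mm), so the knob is at its stop. Now I'll release and lift.

```bash
python3 -m jog '[{"slide":[0,0,0],"roll":0},{"slide":[0,0,0],"roll":0},{"slide":[0,0,0],"roll":0},{"slide":[0,0,0],"roll":0},{"slide":[0,0,0],"roll":0}]' 0.5; python3 -m jog '[{"slide":[-1,0,0],"roll":0},{"slide":[-3,0,0],"roll":0},{"slide":[-6,0,0],"roll":0},{"slide":[-9,0,0],"roll":0},{"slide":[-12,0,0],"roll":0}]'
python3 -m jog '[{"slide":[-2,-4,0],"roll":0},{"slide":[-4,-8,0],"roll":0},{"slide":[-4,-12,0],"roll":0},{"slide":[-4,-15,0],"roll":0},{"slide":[-4,-15,0],"roll":0}]'
python3 - <<'E'
from h import *
for n in("side","top"): cv2.imwrite(f"pics/{n}4.png",r.camera(n)[:,:,::-1])
a=cv2.imread("pics/top4.png")[250:350,380:480];b=cv2.imread("pics/side4.png")[290:410,190:310]
cv2.imwrite("pics/z4.png",np.hstack([cv2.resize(a,(400,400),interpolation=2),cv2.resize(b,(400,400),interpolation=2)]))
E
```

```text
time: 5.47
ee_pos: [0.4526, -0.1806, 0.0664]
eef_rot: [-0.681, -0.186, 0.683, -0.187]
ft_force: [1.4, -0.0, 0.1]
width: 0.039
time: 5.88
ee_pos: [0.4524, -0.1807, 0.1884]
eef_rot: [-0.681, -0.186, 0.683, -0.187]
ft_force: [0.8, 0.1, -1.0]
width: 0.0436
time: 6.3
ee_pos: [0.3742, -0.0469, 0.2294]
eef_rot: [-0.681, -0.188, 0.682, -0.188]
ft_force: [0.4, -0.1, 0.5]
width: 0.0435
```

View pics/z4.png

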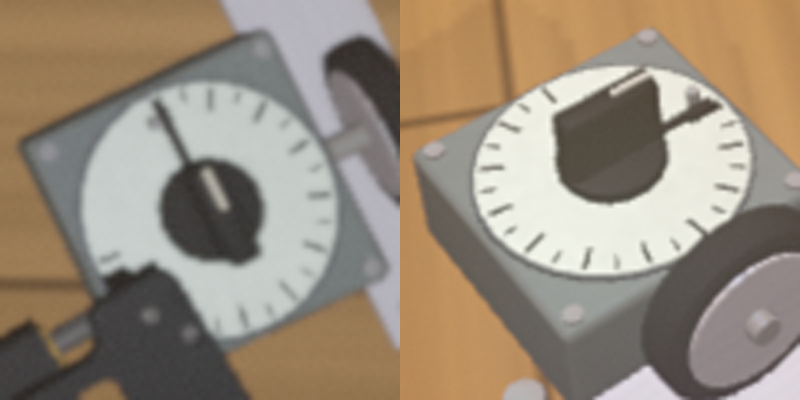

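View pics/side4.png

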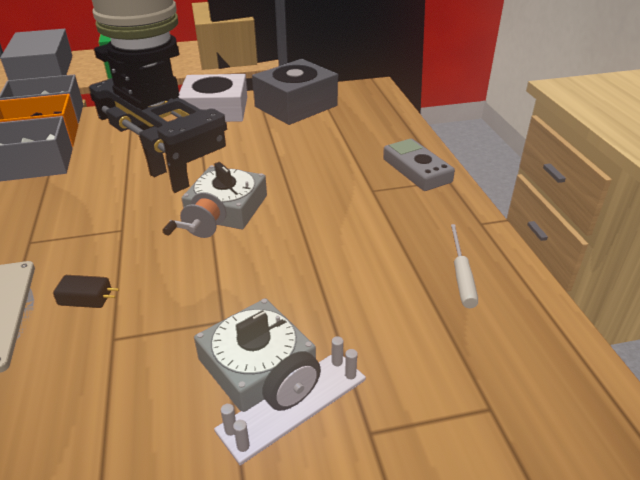

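The pointer covers the zero mark beside the pin, with its tip at crop (157,100) in top and (718,103) in side. One numeric check before handing in.

```bash
python3 - <<'E'
from h import *
x=tri((380+157/4-.375,250+100/4-.375),(190+318*.3-.35,290+103*.3-.35));d=x[:2]-[.4522,-.1807]
print(x,np.degrees(np.arctan2(d[1],d[0])),"zero 26.0", np.hypot(*d))
a=cv2.imread("pics/side0.png").astype(int);b=cv2.imread("pics/side4.png").astype(int)
print("winder dial diff",np.abs(a-b)[178:198,205:255].mean())
r.close_job()
E
```

```text
[ 0.49879735 -0.15859457  0.05316498] 25.379307573747663 zero 26.0 0.05157482733277821
winder dial diff 6.397333333333333
the job is handed in; nothing more can be done
```

```bash
python3 - <<'E'
import cv2,numpy as np
f=lambda n:cv2.resize(cv2.imread(n)[150:230,180:280],(400,320),interpolation=2)
cv2.imwrite("pics/w.png",np.hstack([f("pics/side0.png"),f("pics/side4.png")]))
E
```

```text
(no output)
```

View pics/w.png

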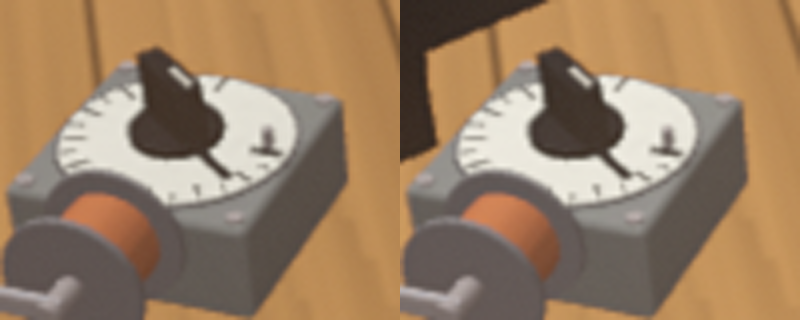

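The counter's pointer is back at its zero stop, and the job is handed in. I gripped the reset knob across its bar and turned it about 39° anticlockwise. I stopped once it resisted (moment about 0.32 N m, jaws spreading on the bar), then let go and moved the arm clear. The last move ended at 6.3 s of the 32 s allowed.

**Counter:** the last pictures show the pointer over the zero mark, against the stop pin. I measured it at 25.4° with the zero mark at 26.0°, which agrees within what the pictures can resolve. The tip radius came out at 51.6 mm against the stated 49 mm, also picture error.

**Winder:** I never touched it. A rough pixel comparison of its dial showed a small difference (mean 6.4 grey levels). I checked this only after handing in, by comparing the before and after pictures, and the knob and pointer are unchanged. The cause is probably image noise or lighting, but I didn't confirm that.

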